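Kit the handed brackets and stack the trays

TASK

Make up a bracket kit: lay the left-hand bracket foot down on the floor of the blue tray and the right-hand bracket, its mirror image, on the floor of the yellow tray (the black print in each tray shows its shape; which way round it lies does not matter). Stack the yellow tray squarely on the blue tray, which stays on the bench, and close the stack with the grey cover, handle up. Leave the servo, the solder reel and the green battery cell where they are.

Things in the scene. Friction and masses are not known exactly. Their poses are not given: they have to be found in the camera images.
- bracket_left_center (a point): Left-hand corner bracket, white, 64x36x30 mm, ~60 g, foot (4 mm plate) down. Long wall 8 mm thick along x, centred on y = -14 mm; pinch it 5 mm from its middle to -x. Short wall 10 mm thick at the +x end (inner face x = 22). Left-hand: from above, looking along the long wall to the short wall, the foot lies left of the long wall. Point: middle of the outline, 15 mm up; z up.
- bracket_right_center (a point): Right-hand corner bracket, white, 64x36x30 mm, ~60 g, foot (4 mm plate) down. Long wall 8 mm thick along x, centred on y = +14 mm; pinch it 5 mm from its middle to -x. Short wall 10 mm thick at the +x end (inner face x = 22). Right-hand: from above, looking along the long wall to the short wall, the foot lies right of the long wall. Point: middle of the outline, 15 mm up; z up.
- tray_blue_center (a point): Blue tray, 134 (x) x 62 (y) x 46 mm high, ~0.18 kg. Floor 8 mm thick, free area 106x54; lips on the long sides 12 mm high over the underside; flat end blocks 14 mm thick, 46 mm high, on which a stacked tray or the cover rests, unlocated. Black L on the floor: plan of the left-hand bracket. Grasp across the 62 mm at mid length. Point: middle of the outline, 23 mm up; z up.
- tray_yellow_center (a point): Yellow tray, 134 (x) x 62 (y) x 46 mm high, ~0.18 kg. Floor 8 mm thick, free area 106x54; lips on the long sides 12 mm high over the underside; flat end blocks 14 mm thick, 46 mm high, on which a stacked tray or the cover rests, unlocated. Black L on the floor: plan of the right-hand bracket. Grasp across the 62 mm at mid length. Point: middle of the outline, 23 mm up; z up.
- cover_center (a point): Grey cover plate, 134 (x) x 62 (y) mm, 6 mm thick, flat underneath, ~0.1 kg, with a black bar handle in the middle, 60 mm along x, 14 mm thick, its top 33 mm above the underside; lift it by this bar. Point: in the middle, 17 mm above the underside; z up.
- servo: Bystander, to be left alone: small black servo, 20x61 mm, 43 mm high. Origin: middle of its underside.
- solder_reel: Bystander, to be left alone: upright grey reel of solder wire with a red and white top, diameter 58 mm, 69 mm high. Origin: middle of its underside.
- cell: Bystander, to be left alone: green round battery cell standing on end, diameter 18 mm, 66 mm high. Origin: middle of its underside.
Mind the look-alikes: they are no part of the job. What is shaped like the part that bears bracket_left_center but orange is not meant. There is more than one size of the part that bears tray_blue_center; the job needs the largest.

How it is judged:
By the outcome, as a careful person would: the job done as asked, in the order asked, and still so for the second after the job is handed in, with the robot touching nothing.
It also fails if it takes over 115 s, if anything falls off the work surface, if the arm or the gripper's body presses on something with over 40 N, if the wrist force passes 120 N, or if a joint passes its speed limit or range.

ROBOT

A 6-joint arm with a two-finger parallel gripper is mounted at the origin on a cart in front of the work surface, level with it; the furniture and walls round the work are solid. World frame = base frame: x ahead of the robot, y to its left, z up, the work surface at z = 0. Lengths are in m, angles in rad, forces in N, time in s.
With the tool pointing down it reaches from about 0.425 to 0.95 m from the base axis. Payload 3.5 kg.
Tool frame: the origin (TCP) lies at the very end of the fingers, on their centre line; the grasp point (between the pads) lies 19 mm behind it (ctrl.grip_point_offset is the distance from the TCP to the grasp point, in m); z points along the fingers, y is the line along which they close (so a half turn about z gives the same grasp; the last joint's range is limited). The gripper opens to 85 mm and grips with 20 to 120 N. Pads are 22 mm wide; open, the fingers measure 114 mm over their backs; the gripper's body (76 mm by 85 mm) begins 54 mm behind the grasp point. The pads swing forward as they close: fully open they stand 13 mm farther back than shut.
Start: joints at [0.996, 0.286, 1.577, -0, 1.279, -0.15], TCP at [0.278, 0.615, 0.231] pointing down, gripper open.
Joint ranges: [-2.77, 2.77], [-0.9, 2.22], [0.21, 2.48], [-1.53, 4.67], [0.24, 2.81], [-2.84, 2.84]. Speed limits (rad/s): [2.79, 2.79, 3.14, 3.14, 3.14, 3.14].

INTERFACE

Orientations are given as a unit quaternion [x, y, z, w].
In Python, from plant import telemetry, vision, ctrl gives the robot as it stands.
- The arm moves only by the tool arm_command, never from a script. Its argument "series" is one flat list of numbers, 7 for each row, row after row: the shift along the tool's x, y, z in cm, then the turn, a rotation vector about the tool's x, y, z in degrees, then the closure, from 0 (fully open) to 1 (shut). A call has 1 to 10 rows; each row is the pose to reach, as a shift and turn from the pose commanded when the call began, along the tool's axes at that moment; what a row does not reach only later rows make up. A row lasts 1/12 s, in which the tool goes at most 41.7 mm and 7.16 degrees, less where a joint would pass 70% of its speed; a pose out of reach is approached as far as the arm can. A call with a gripper value outside its range is refused whole. The fingers move at their own pace and stop on an object; "force" is the grip in N (left out, the last holds). Time passes only in rows, so rows that repeat a pose let the fingers close. It gives the time, the measured TCP pose, the force, the opening and the grip force at its end, in the units of the state.
- telemetry.get_state(): the state, without advancing time (a new reading comes with each control period).
- vision.read_camera(name): name is "scene" or "top"; returns a dict with "color" (420x560x3 uint8, blue, green, red), "K" (3x3 intrinsics, pixels), "rvec" (rotation vector, rad) and "tvec" (3), from world to camera coordinates, as OpenCV has them. Camera axes: x right, y down, z forward; pixel columns grow to the right and rows downward; lengths in m; the calibration is good to about 2 mm. A picture is of the moment at which its call begins. There is no depth.
- ctrl.sign_off(): hands the job in; it is judged then, once.
The state is a dict: "time": time; "qpos": joint angles; "dq": joint speeds; "joint_efforts": joint torques, N m; "eef_pos": TCP position; "tcp_rot": TCP orientation; "contact_force": force on the tool from outside, world axes, zero at the start; "wrist_torque": the same for the moment, N m; "opening": opening from 0.0 (shut) to 1.0 (fully open); "finger_force": force on a finger pad.
Only numpy, scipy, OpenCV 4.12 (cv2) and the standard library are available. Lean on these libraries where they do the work, as an engineer would, in place of code of your own. Each camera call takes 0.05 s, during which the arm holds its last target. There are 200 camera calls.

## Working session

There is one attempt and no reset: what is moved stays moved. The work goes in short steps, Python scripts to look and compute and a tool call to move; the robot and the scene stay as the last step left them, time stands still between calls to the robot, and variables do not carry over. Pictures are saved under pics/ and viewed, at most 17 in all, crops included, and the job is handed in when it is done.

Besides the shell and the picture viewer there is one more tool, called as a command line: name --argument value ..., lists and objects as JSON in quotes. arm_command: Moves the arm, as the interface text tells. Its arguments: {"type":"object","properties":{"series":{"type":"array","items":{"type":"number"}},"force":{"type":"number"}},"required":["series"]}

```bash
ls; mkdir -p pics
python3 - <<'E'
from plant import telemetry, vision, ctrl
import cv2,numpy as np
print(telemetry.get_state(), ctrl.grip_point_offset)
for n in("scene","top"):
    c=vision.read_camera(n); cv2.imwrite(f"pics/{n}0.png",c["color"]); np.savez(f"pics/{n}0.npz",**c)
    R=cv2.Rodrigues(np.array(c["rvec"]))[0]; print(n,c["K"],-R.T@np.array(c["tvec"]).ravel(),R)
E
```

```text
pics
{'time': 0.0, 'qpos': array([ 9.96005803e-01,  2.87170076e-01,  1.57822229e+00,  2.18215342e-05,
        1.27858612e+00, -1.50004317e-01]), 'dq': array([-1.48370972e-03, -2.56247880e-04, -1.23103571e-03,  5.19269785e-04,
       -4.83811872e-05,  2.53388013e-04]), 'joint_efforts': array([-5.36138778e-04, -4.05968571e+01, -2.92634815e+01, -1.47239180e-04,
        5.83403205e-03,  4.99805338e-06]), 'eef_pos': array([0.27778631, 0.61445316, 0.22991972]), 'tcp_rot': array([ 2.10802764e-01,  9.77527888e-01, -1.11173308e-03, -4.32675158e-04]), 'contact_force': array([-0.09829356,  0.02491774, -0.2027494 ]), 'wrist_torque': array([-0.0063654 ,  0.00860548, -0.01648483]), 'finger_force': 0.0, 'opening': 1.0001652052297696} 0.0187
scene [[480.93541158   0.         270.8310961 ]
 [  0.         480.93541158 213.22618751]
 [  0.           0.           1.        ]] [-0.48025131 -0.72446694  1.02788033] [[ 0.58365318 -0.81199568  0.00346036]
 [-0.5059368  -0.36698816 -0.78060722]
 [ 0.63511961  0.45385317 -0.62501231]]
top [[514.47776744   0.         273.57142122]
 [  0.         514.47776744 221.23097014]
 [  0.           0.           1.        ]] [ 0.2131578  -0.03198074  1.45784042] [[ 0.03934428 -0.99921871  0.00374102]
 [-0.97808511 -0.03927766 -0.20446708]
 [ 0.20445427  0.00438558 -0.97886629]]
```

View pics/scene0.png

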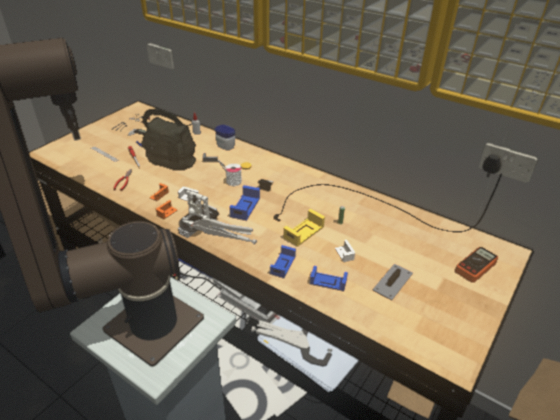

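View pics/top0.png

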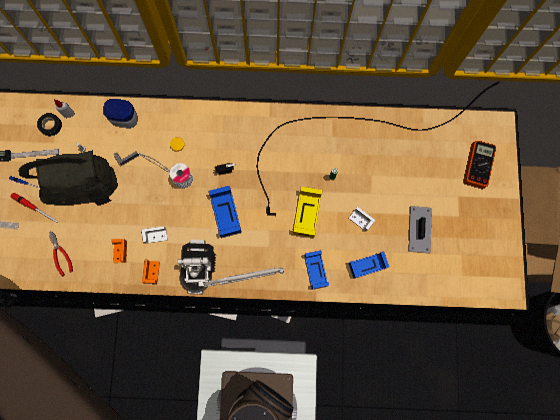

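The scene picture shows the trays, cover (393,280) and a white bracket (345,252). In the top picture the large blue tray is at (225,211), the yellow tray at (307,212), white brackets at (154,235) and (362,219), the cover at (420,229), and the smaller blue trays at (316,270) and (368,265). I'll zoom in on both.

Run:
```python
import cv2,numpy as np
a=cv2.imread("pics/top0.png");b=cv2.imread("pics/scene0.png")
f=dict(interpolation=cv2.INTER_CUBIC)
A=cv2.resize(a[180:260,135:265],None,fx=6,fy=6,**f); cv2.imwrite("pics/c1.png",A[:, :780])
B=cv2.resize(a[180:260,285:435],None,fx=5.3,fy=5.3,**f); cv2.imwrite("pics/c2.png",B)
C=cv2.resize(b[170:300,220:415],None,fx=4,fy=4,**f); cv2.imwrite("pics/c3.png",C)
```

```text
(no output)
```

View pics/c1.png

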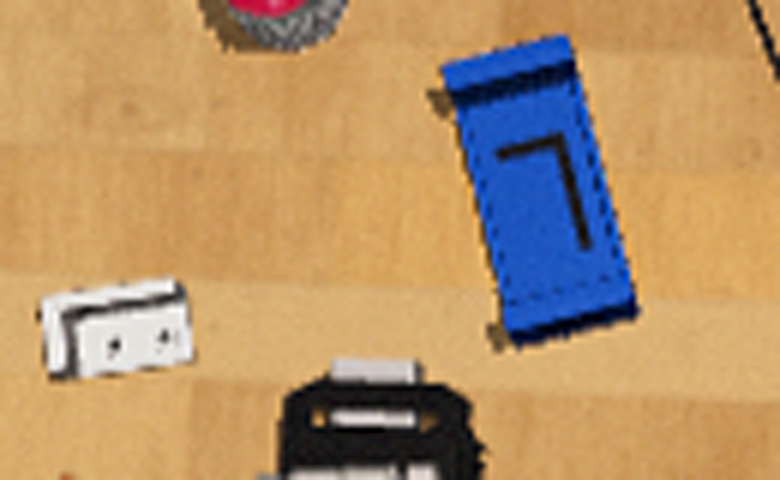

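View pics/c2.png

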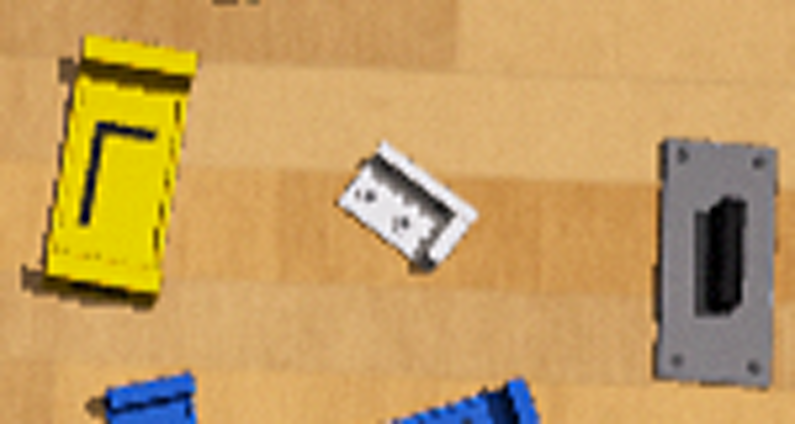

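View pics/c3.png

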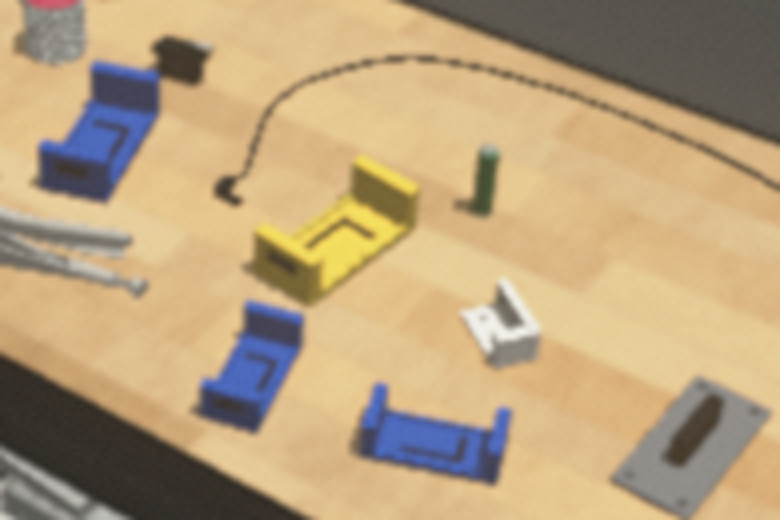

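Crop 1: the bracket at about (154,235) in the full picture has its foot on the left when looking toward the short wall, so it is left-hand and matches the blue print. Crop 2: the bracket at about (362,219) is right-hand and matches the yellow print. Crop 3 shows which way up everything lies. Next I'll fit the outline of each object in both views.

```bash
cat > h.py <<'E'
import cv2,numpy as np
from scipy.optimize import least_squares
TH=np.linspace(0,2*np.pi,48,endpoint=False); N=np.c_[np.cos(TH),np.sin(TH)]
def box(x0,x1,y0,y1,z0,z1): return np.array([[x,y,z] for x in(x0,x1) for y in(y0,y1) for z in(z0,z1)])/1000
TRAY=box(-67,67,-31,31,0,46)
COVER=np.r_[box(-67,67,-31,31,0,6)]
def BR(s): # s=-1 left (long wall at y=-14)
    return np.r_[box(-32,32,-18,18,0,4),box(-32,32,min(s*18,s*10),max(s*18,s*10),0,30),box(22,32,-18,18,0,30)]
def place(P,x,y,z,a):
    c,s=np.cos(a),np.sin(a); return P@np.array([[c,s,0],[-s,c,0],[0,0,1]])+[x,y,z]
def proj(c,P): return cv2.projectPoints(np.asarray(P,float).reshape(-1,3),np.array(c["rvec"],float),np.array(c["tvec"],float),np.array(c["K"]),None)[0].reshape(-1,2)
def ray(c,uv,z):
    R=cv2.Rodrigues(np.array(c["rvec"],float))[0]; o=-R.T@np.array(c["tvec"]).ravel()
    d=R.T@np.linalg.inv(c["K"])@[uv[0],uv[1],1]; return o+d*(z-o[2])/d[2]
def mask(c,col,ctr,r):
    img=c["color"]; h=cv2.cvtColor(img,cv2.COLOR_BGR2HSV).astype(int); H,S,V=h[...,0],h[...,1],h[...,2]
    m={"blue":(abs(H-112)<14)&(S>120)&(V>50),"yellow":(abs(H-28)<6)&(S>190)&(V>60),
       "white":(S<60)&(V>115),"grey":(S<60)&(V>70)&(V<190)}[col].astype(np.uint8)
    z=np.zeros_like(m); cv2.circle(z,tuple(int(v) for v in ctr),r,1,-1); m&=z
    n,l,st,_=cv2.connectedComponentsWithStats(m); 
    return l==1+np.argmax(st[1:,4])
def sup(m):
    v,u=np.nonzero(m); return (np.c_[u,v]@N.T).max(0)+0.45*np.maximum(abs(N[:,0]),abs(N[:,1]))
def fit(P,views,x0,z=None):
    hs=[(c,sup(m)) for c,m in views]
    def f(p):
        zz=p[3] if z is None else z
        Q=place(P,p[0],p[1],zz,p[2]); return np.concatenate([(proj(c,Q)@N.T).max(0)-h for c,h in hs])
    s=least_squares(f,list(x0)+([0.0] if z is None else []),loss="soft_l1",x_scale=[.01,.01,.1]+([.01] if z is None else []))
    return s.x,np.sqrt(np.mean(s.fun**2))
E
python3 - <<'E'
from h import *
t=dict(np.load("pics/top0.npz"));s=dict(np.load("pics/scene0.npz"))
J=[("blue",TRAY,"blue",(225,211),-.2+np.pi,40),("yellow",TRAY,"yellow",(307,212),.1,40),("cover",COVER,"grey",(420,229),0,35),
("right",BR(1),"white",(362,219),-2.2,24),("left",BR(-1),"white",(154,235),1.7,24)]
for n,P,col,uv,a,r in J:
    g=ray(t,uv,.015); sc=proj(s,[g])[0]
    mt=mask(t,col,uv,r); ms=mask(s,col,sc,int(r*.9))
    print(n,g.round(3),sc.round(0),mt.sum(),ms.sum())
    for lab,v,z in(("both",[(t,mt),(s,ms)],None),("both z0",[(t,mt),(s,ms)],0),("top z0",[(t,mt)],0),("scene z0",[(s,ms)],0)):
        x,e=fit(P,v,[g[0],g[1],a],z); print("  ",lab,x.round(4),"deg",np.degrees(x[2]).round(1),"rms px",e.round(2))
for n,uv in(("servo",(224,169)),("reel",(180,176)),("cell",(333,174))): print(n,ray(t,uv,.05).round(3))
E
```

```text
blue [0.539 0.115 0.015] [245. 204.] 912 212
   both [ 0.544   0.1197  3.4408 -0.0299] deg 197.1 rms px 5.02
   both z0 [0.5377 0.1159 3.4544] deg 197.9 rms px 4.95
   top z0 [0.5371 0.1157 3.431 ] deg 196.6 rms px 1.14
   scene z0 [0.5576 0.1277 3.5608] deg 204.0 rms px 7.75Traceback (most recent call last):
  File "<stdin>", line 7, in <module>
  File "h.py", line 21, in mask
    return l==1+np.argmax(st[1:,4])
                ~~~~~~~~~^^^^^^^^^^
    return _wrapfunc(a, 'argmax', axis=axis, out=out, **kwds)
    return bound(*args, **kwds)
ValueError: attempt to get argmax of an empty sequence
```

Run:
```python
from h import *
t=dict(np.load("pics/top0.npz"));s=dict(np.load("pics/scene0.npz"))
def p(c,l):
    h=cv2.cvtColor(c["color"],cv2.COLOR_BGR2HSV)
    for n,u,v in l: print(n,h[v,u])
p(t,[("blue floor",220,215),("blue dark",228,235),("yel floor",309,218),("yel top",312,190),("yel front",303,235),("white",157,236),("wh wall",145,240),("cover",416,215),("wood",300,260),("wood",260,240)])
p(s,[("blue wall",251,191),("bl floor",244,205),("bl front",237,212),("yel wall",315,217),("yel floor",302,230),("yel front",293,239),("white",342,250),("whitewall",350,258),("cover",385,280),("wood",330,250),("edge",245,219)])
```

```text
blue floor [110 216 191]
blue dark [123  86  62]
yel floor [ 28 252 230]
yel top [ 27 255 230]
yel front [ 25 243  62]
white [ 19   9 229]
wh wall [  0   3 229]
cover [  0   6 128]
wood [ 18 143 217]
wood [ 17 118 220]
blue wall [123  58  84]
bl floor [112 150 185]
bl front [13 73 63]
yel wall [ 22 147 118]
yel floor [ 25 157 242]
yel front [ 22 136 111]
white [ 23  10 239]
whitewall [ 21  26 138]
cover [ 17  12 143]
wood [ 17 110 221]
edge [125  46  95]
```

```bash
sed -i 's/"blue":.*$/"blue":(H>=100)\&(H<=140)\&(S>35)\&(V>40),"yellow":(H>=21)\&(H<=33)\&(S>110)\&(V>45),/; s/"white":(S<60)&(V>115)/"white":(S<60)\&(V>100)/' h.py
cat > m.py <<'E'
from h import *
t=dict(np.load("pics/top0.npz"));s=dict(np.load("pics/scene0.npz"))
J=[("blue",TRAY,"blue",(225,211),-.2+np.pi,38),("yellow",TRAY,"yellow",(307,212),.1,38),("cover",COVER,"grey",(420,229),0,35),
("right",BR(1),"white",(362,219),-2.2,22),("left",BR(-1),"white",(154,235),1.7,22)]
for n,P,col,uv,a,r in J:
    g=ray(t,uv,.015); sc=proj(s,[g])[0]
    mt=mask(t,col,uv,r); ms=mask(s,col,sc,int(r*.85))
    print(n,g.round(3),sc.round(0),mt.sum(),ms.sum())
    for lab,v,z in(("both",[(t,mt),(s,ms)],None),("both z0",[(t,mt),(s,ms)],0),("top z0",[(t,mt)],0),("scene z0",[(s,ms)],0)):
        x,e=fit(P,v,[g[0],g[1],a],z); print("  ",lab,x.round(4),"deg",np.degrees(x[2]).round(1),"rms px",e.round(2))
    for c,m in((t,mt),(s,ms)): c["color"][m.astype(np.uint8)-cv2.erode(m.astype(np.uint8),np.ones((3,3)))>0]=(255,0,255)
for n,uv in(("servo",(224,169)),("reel",(180,176)),("cell",(333,174))): print(n,ray(t,uv,.05).round(3))
A=cv2.resize(t["color"][180:260,130:440],None,fx=2.58,fy=2.58);B=cv2.resize(s["color"][170:300,170:415],(800,424))
cv2.imwrite("pics/mk.png",np.vstack([np.pad(A,((0,0),(0,800-A.shape[1]),(0,0))),B])[:600])
E
python3 m.py
```

```text
blue [0.539 0.115 0.015] [245. 204.] 993 559
   both [5.3670e-01 1.1450e-01 3.4385e+00 1.4000e-03] deg 197.0 rms px 1.0
   both z0 [0.5372 0.1148 3.4377] deg 197.0 rms px 1.0
   top z0 [0.5358 0.1152 3.4281] deg 196.4 rms px 0.71
   scene z0 [0.5419 0.1157 3.4713] deg 198.9 rms px 0.96
yellow [ 0.545 -0.121  0.015] [303. 229.] 998 769
   both [ 0.5452 -0.1211 -0.1334  0.0025] deg -7.6 rms px 0.5
   both z0 [ 0.5461 -0.1207 -0.1333] deg -7.6 rms px 0.56
   top z0 [ 0.545  -0.1207 -0.136 ] deg -7.8 rms px 0.34
   scene z0 [ 0.5493 -0.1199 -0.1302] deg -7.5 rms px 0.43
cover [ 0.509 -0.445  0.015] [391. 278.] 751 621
   both [ 0.5131 -0.4486 -0.0425 -0.0013] deg -2.4 rms px 1.03
   both z0 [ 0.5125 -0.4486 -0.0435] deg -2.5 rms px 1.04
   top z0 [ 0.5114 -0.4473 -0.0472] deg -2.7 rms px 0.94
   scene z0 [ 0.5149 -0.4493 -0.0314] deg -1.8 rms px 0.95
right [ 0.531 -0.279  0.015] [344. 251.] 275 257
   both [ 5.3360e-01 -2.7770e-01 -2.1929e+00  1.4000e-03] deg -125.6 rms px 0.64
   both z0 [ 0.5343 -0.2776 -2.1913] deg -125.6 rms px 0.65
   top z0 [ 0.5329 -0.2772 -2.1814] deg -125.0 rms px 0.69
   scene z0 [ 0.5362 -0.2776 -2.2078] deg -126.5 rms px 0.44
left [0.461 0.313 0.015] [187. 195.] 297 361
   both [ 0.4657  0.314   1.757  -0.0083] deg 100.7 rms px 2.8
   both z0 [0.4639 0.3114 1.7571] deg 100.7 rms px 3.12
   top z0 [0.4633 0.3132 1.7584] deg 100.7 rms px 0.55
   scene z0 [0.4541 0.2871 1.8753] deg 107.4 rms px 3.28
servo [0.654 0.122 0.05 ]
reel [0.628 0.246 0.05 ]
cell [ 0.651 -0.19   0.05 ]
```

View pics/mk.png

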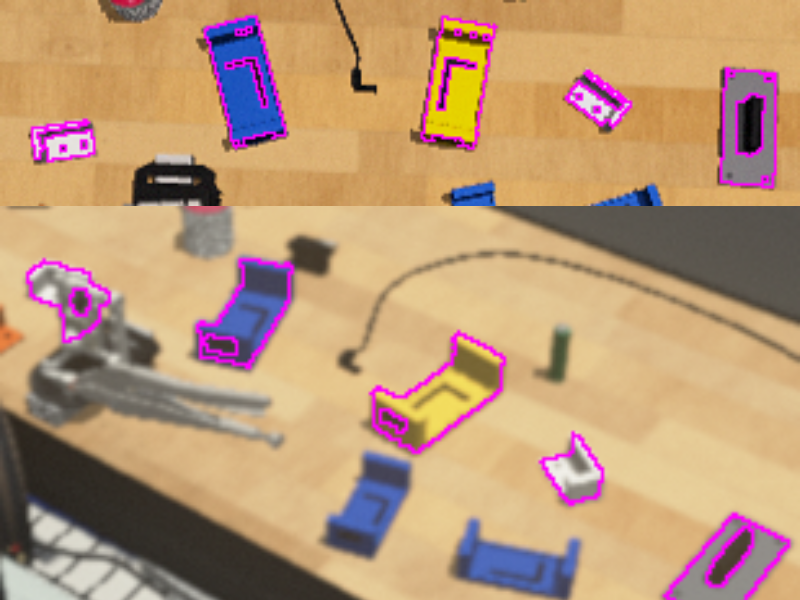

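The fits give z≈0 for everything and the outlines agree with the given sizes. The left bracket is hidden behind the vise in the scene view, so I take it from the top view, where the fit is good. Next is a helper that turns targets into tool axes.

```bash
cat > go.py <<'E'
import sys,numpy as np
from scipy.spatial.transform import Rotation as R
from plant import telemetry
s=telemetry.get_state(); T=R.from_quat(s["tcp_rot"]); p=s["eef_pos"]
x,y,z,a=map(float,sys.argv[1:5])  # target TCP, closing-line angle deg
best=None
for k in(a-360,a-180,a,a+180,a+360):
    q6=np.arctan2(y,x)-np.radians(k)
    Y=np.array([np.cos(np.radians(k)),np.sin(np.radians(k)),0]);Z=np.array([0,0,-1.]);G=R.from_matrix(np.c_[np.cross(Y,Z),Y,Z])
    if abs(q6)<2.7:
        r=(T.inv()*G).as_rotvec(degrees=True)
        if best is None or abs(q6)<best[0]: best=(abs(q6),q6,r,k)
print("shift cm",(T.inv().apply(np.array([x,y,z])-p)*100).round(2),"turn",best[2].round(1),"q6",round(best[1],2),"k",best[3],"now",p.round(4),"t",round(s["time"],2),"open",round(s["opening"],3))
E
python3 go.py 0.4787 0.3107 0.12 10.7
```

```text
shift cm [-30.83 -19.38  11.04] turn [-0.1  0.  55. ] q6 0.39 k 10.7 now [0.2778 0.6145 0.2301] t 0.1 open 0.999
```

arm_command --series '[-30.8, -19.4, 3, 0, 0, 55, 0.5, -30.8, -19.4, 3, 0, 0, 55, 0.5, -30.8, -19.4, 3, 0, 0, 55, 0.5, -30.8, -19.4, 3, 0, 0, 55, 0.5, -30.8, -19.4, 3, 0, 0, 55, 0.5, -30.8, -19.4, 3, 0, 0, 55, 0.5, -30.8, -19.4, 3, 0, 0, 55, 0.5, -30.8, -19.4, 3, 0, 0, 55, 0.5, -30.8, -19.4, 3, 0, 0, 55, 0.5, -30.8, -19.4, 3, 0, 0, 55, 0.5]' --force 40

```text
time: 0.93
eef_pos: [0.4811, 0.3066, 0.2002]
tcp_rot: [0.641, 0.768, -0.001, 0.001]
contact_force: [-0.7, -0.3, -0.7]
opening: 0.5
finger_force: 0.0
```

```bash
python3 go.py 0.4787 0.3107 0.007 10.7
python3 - <<'E'
from plant import vision
import cv2
a=vision.read_camera("top")["color"];b=vision.read_camera("scene")["color"]
A=cv2.resize(a[150:300,90:260],None,fx=3,fy=3);B=cv2.resize(b[130:260,140:270],(290,290)); 
import numpy as np
C=np.zeros((450,800,3),np.uint8);C[:,:510]=A;C[:290,510:]=B;cv2.imwrite("pics/v1.png",C)
E
```

```text
shift cm [ 0.49 -0.15 19.32] turn [-0.1  0.1 -0.4] q6 0.39 k 10.7 now [0.4811 0.3066 0.2002] t 0.93 open 0.5
```

View pics/v1.png

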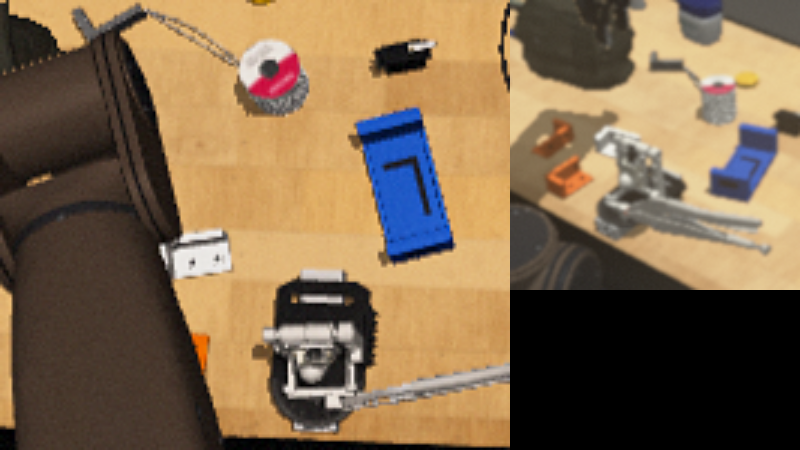

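The picture shows the wrist above the left bracket (its white edge at about (195,255) in the crop). The vise stands clear to its right. Now I descend.

arm_command --series '[0.4, -0.15, 4, 0, 0, 0, 0.5, 0.4, -0.15, 8, 0, 0, 0, 0.5, 0.4, -0.15, 12, 0, 0, 0, 0.5, 0.4, -0.15, 16, 0, 0, 0, 0.5, 0.4, -0.15, 18, 0, 0, 0, 0.5, 0.4, -0.15, 19.2, 0, 0, 0, 0.5, 0.4, -0.15, 19.2, 0, 0, 0, 0.5, 0.4, -0.15, 19.2, 0, 0, 0, 0.5]'

```text
time: 1.7
eef_pos: [0.4766, 0.316, 0.0098]
tcp_rot: [0.638, 0.77, 0.0, 0.0]
contact_force: [-0.3, -0.0, 0.5]
opening: 0.5
finger_force: 0.0
```

arm_command --series '[0, 0, 0, 0, 0, 0, 1, 0, 0, 0, 0, 0, 0, 1, 0, 0, 0, 0, 0, 0, 1, 0, 0, 0, 0, 0, 0, 1, 0, 0, 0, 0, 0, 0, 1, 0, 0, 0, 0, 0, 0, 1]' --force 50

```text
time: 2.2
eef_pos: [0.478, 0.3158, 0.0114]
tcp_rot: [0.638, 0.77, 0.002, 0.001]
contact_force: [-0.6, 1.0, 7.4]
opening: 0.082
finger_force: 53.9
```

arm_command --series '[0, 0, -4, 0, 0, 0, 1, 0, 0, -8, 0, 0, 0, 1, 0, 0, -12, 0, 0, 0, 1, 0, 0, -14, 0, 0, 0, 1, 0, 0, -14, 0, 0, 0, 1, 0, 0, -14, 0, 0, 0, 1]'

```text
time: 2.7
eef_pos: [0.4774, 0.3152, 0.151]
tcp_rot: [0.638, 0.77, 0.002, 0.001]
contact_force: [-0.4, -0.3, -0.7]
opening: 0.081
finger_force: 52.8
```

```bash
python3 go.py 0.5406 0.1014 0.15 -73
```

```text
shift cm [-22.18   2.26   0.09] turn [ 0.1 -0.2 83.7] q6 1.46 k -73.0 now [0.4774 0.3152 0.151 ] t 2.7 open 0.081
```

arm_command --series '[-22.2, 2.3, 0, 0, 0, 83.7, 1, -22.2, 2.3, 0, 0, 0, 83.7, 1, -22.2, 2.3, 0, 0, 0, 83.7, 1, -22.2, 2.3, 0, 0, 0, 83.7, 1, -22.2, 2.3, 0, 0, 0, 83.7, 1, -22.2, 2.3, 0, 0, 0, 83.7, 1, -22.2, 2.3, 0, 0, 0, 83.7, 1, -22.2, 2.3, 0, 0, 0, 83.7, 1, -22.2, 2.3, 0, 0, 0, 83.7, 1, -22.2, 2.3, 0, 0, 0, 83.7, 1]'

```text
time: 3.53
eef_pos: [0.5384, 0.1005, 0.1461]
tcp_rot: [0.969, 0.247, -0.003, -0.001]
contact_force: [0.3, -0.2, -0.2]
opening: 0.078
finger_force: 52.9
```

```bash
python3 go.py 0.5406 0.1014 0.05 -73
```

```text
shift cm [0.29 0.06 9.6 ] turn [-0.1  0.3 11.6] q6 1.46 k -73.0 now [0.5384 0.1005 0.1461] t 3.53 open 0.078
```

arm_command --series '[0.2, 0, 4, 0, 0, 7, 1, 0.2, 0, 7, 0, 0, 11.6, 1, 0.2, 0, 9, 0, 0, 11.6, 1, 0.2, 0, 9, 0, 0, 11.6, 1, 0.2, 0, 9, 0, 0, 11.6, 1, 0.2, 0, 9, 0, 0, 11.6, 1, 0.2, 0, 9, 0, 0, 11.6, 1]'

```text
time: 4.12
eef_pos: [0.5432, 0.102, 0.0608]
tcp_rot: [0.988, 0.152, 0.001, 0.0]
contact_force: [-0.3, 0.6, -0.7]
opening: 0.078
finger_force: 52.9
```

```bash
python3 go.py 0.5406 0.1014 0.0205 -73
python3 - <<'E'
from plant import vision
import cv2
from h import *
a=vision.read_camera("top");b=vision.read_camera("scene")
Q=place(TRAY,.5365,.1148,0,np.radians(17)); U=place(BR(-1),.5365,.1148,.045,np.radians(17))
for c in(a,b):
    for u,v in proj(c,Q): print(end='')
A=cv2.resize(a["color"][150:300,150:280],None,fx=3,fy=3,interpolation=3);B=cv2.resize(b["color"][160:250,190:280],(400,400),interpolation=3)
C=np.zeros((450,800,3),np.uint8);C[:,:390]=A;C[:400,400:]=B;cv2.imwrite("pics/v2.png",C)
E
```

```text
shift cm [-0.28 -0.02  4.03] turn [ 0.  -0.2  0.5] q6 1.46 k -73.0 now [0.5432 0.102  0.0608] t 4.12 open 0.078
```

View pics/v2.png

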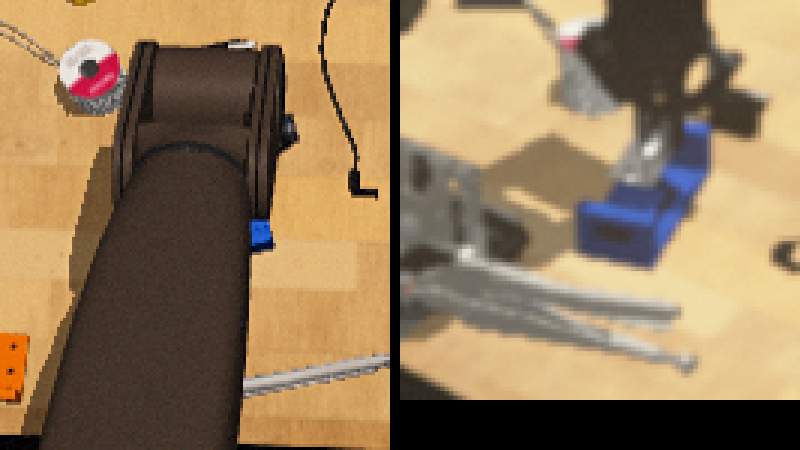

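The scene view shows the white bracket held above the blue tray's floor (about (640,165) in the crop). I lower it.

arm_command --series '[-0.2, 0, 2, 0, 0, 0.5, 1, -0.2, 0, 3.2, 0, 0, 0.5, 1, -0.2, 0, 3.8, 0, 0, 0.5, 1, -0.2, 0, 4.0, 0, 0, 0.5, 1, -0.2, 0, 4.1, 0, 0, 0.5, 1, -0.2, 0, 4.1, 0, 0, 0.5, 1]'

```text
time: 4.72
eef_pos: [0.5398, 0.1014, 0.0194]
tcp_rot: [0.989, 0.148, -0.001, 0.0]
contact_force: [-3.7, -1.5, 5.0]
opening: 0.084
finger_force: 53.7
```

Contact at the expected height. I release and retract.

arm_command --series '[0, 0, 0, 0, 0, 0, 0.7, 0, 0, 0, 0, 0, 0, 0.7, 0, 0, 0, 0, 0, 0, 0.7, 0, 0, -3, 0, 0, 0, 0.7, 0, 0, -7, 0, 0, 0, 0.7, 0, 0, -11, 0, 0, 0, 0.6, 0, 0, -15, 0, 0, 0, 0.5, 0, 0, -15, 0, 0, 0, 0.5]'

```text
time: 5.38
eef_pos: [0.5458, 0.1016, 0.1785]
tcp_rot: [0.989, 0.147, 0.009, 0.001]
contact_force: [1.3, -0.4, 0.8]
opening: 0.501
finger_force: 0.0
```

```bash
python3 -c "
import numpy as np
a=np.radians(-125.3);R=np.array([[np.cos(a),-np.sin(a)],[np.sin(a),np.cos(a)]]);print(np.array([.5335,-.2775])+R@[-.005,.014])"; python3 go.py 0.5478 -0.2815 0.15 -35.3
```

```text
[ 0.54781521 -0.28150932]
shift cm [-11.02  36.69   2.85] turn [  0.6  -0.8 -37.7] q6 0.14 k -35.3 now [0.5458 0.1016 0.1785] t 5.38 open 0.501
```

arm_command --series '[-11, 36.7, 2.8, 0, 0, -37.7, 0.5, -11, 36.7, 2.8, 0, 0, -37.7, 0.5, -11, 36.7, 2.8, 0, 0, -37.7, 0.5, -11, 36.7, 2.8, 0, 0, -37.7, 0.5, -11, 36.7, 2.8, 0, 0, -37.7, 0.5, -11, 36.7, 2.8, 0, 0, -37.7, 0.5, -11, 36.7, 2.8, 0, 0, -37.7, 0.5, -11, 36.7, 2.8, 0, 0, -37.7, 0.5, -11, 36.7, 2.8, 0, 0, -37.7, 0.5, -11, 36.7, 2.8, 0, 0, -37.7, 0.5]'

```text
time: 6.22
eef_pos: [0.5414, -0.2854, 0.1399]
tcp_rot: [0.889, 0.458, -0.0, 0.001]
contact_force: [-0.4, 0.7, -0.7]
opening: 0.5
finger_force: 0.0
```

arm_command --series '[0, 0, 0, 0, 0, 0, 0.5, 0, 0, 0, 0, 0, 0, 0.5, 0, 0, 0, 0, 0, 0, 0.5]'

```text
time: 6.47
eef_pos: [0.5416, -0.281, 0.1398]
tcp_rot: [0.888, 0.459, -0.0, -0.001]
contact_force: [-0.2, 0.5, 0.8]
opening: 0.497
finger_force: 0.0
```

```bash
python3 go.py 0.5478 -0.2815 0.009 -35.3
python3 - <<'E'
from plant import vision
from h import *
t=vision.read_camera("top");s=vision.read_camera("scene")
np.savez("pics/top1.npz",**t)
C=np.zeros((540,800,3),np.uint8);C[:,:400]=cv2.resize(t["color"][165:246,195:255],(400,540),interpolation=3);C[:400,400:]=cv2.resize(s["color"][160:250,200:290],(400,400),interpolation=3)
cv2.imwrite("pics/v3.png",C)
m=mask(t,"blue",(225,211),38); print(fit(TRAY,[(t,m)],[.5365,.1148,.3],0))
m=mask(t,"yellow",(307,212),38); print(fit(TRAY,[(t,m)],[.545,-.121,-.13],0))
E
```

```text
shift cm [ 0.31  0.54 13.08] turn [-0.1 -0.  -0.1] q6 0.14 k -35.3 now [ 0.5416 -0.281   0.1398] t 6.47 open 0.497
(array([0.53583206, 0.11520662, 0.28648018]), np.float64(0.7057341754096733))
(array([ 0.54621547, -0.1190699 , -0.14526543]), np.float64(1.3694922359507473))
```

View pics/v3.png

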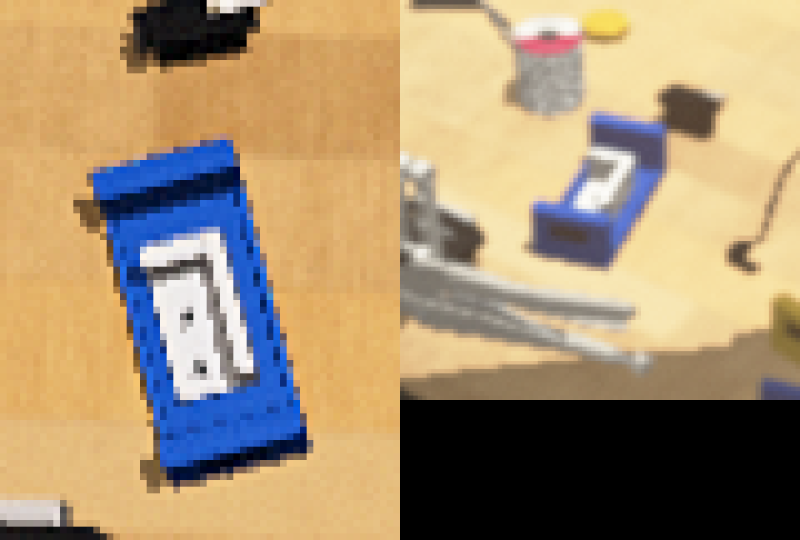

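The left bracket lies flat and centred in the blue tray, as printed (crop (200,315)), and the tray has not moved. Now the right bracket.

arm_command --series '[0.3, 0.55, 4, 0, 0, 0, 0.5, 0.3, 0.55, 8, 0, 0, 0, 0.5, 0.3, 0.55, 11, 0, 0, 0, 0.5, 0.3, 0.55, 12.5, 0, 0, 0, 0.5, 0.3, 0.55, 13, 0, 0, 0, 0.5, 0.3, 0.55, 13, 0, 0, 0, 0.5, 0.3, 0.55, 13, 0, 0, 0, 0.5]'

```text
time: 7.15
eef_pos: [0.5491, -0.2821, 0.0116]
tcp_rot: [0.888, 0.46, 0.0, 0.001]
contact_force: [-0.9, -0.8, 0.5]
opening: 0.497
finger_force: 0.0
```

arm_command --series '[0, 0, 0, 0, 0, 0, 1, 0, 0, 0, 0, 0, 0, 1, 0, 0, 0, 0, 0, 0, 1, 0, 0, 0, 0, 0, 0, 1, 0, 0, 0, 0, 0, 0, 1, 0, 0, 0, 0, 0, 0, 1]' --force 50

```text
time: 7.65
eef_pos: [0.549, -0.283, 0.012]
tcp_rot: [0.888, 0.459, 0.001, 0.001]
contact_force: [-0.3, 1.3, 5.8]
opening: 0.084
finger_force: 54.3
```

arm_command --series '[0, 0, -4, 0, 0, 0, 1, 0, 0, -8, 0, 0, 0, 1, 0, 0, -12, 0, 0, 0, 1, 0, 0, -14, 0, 0, 0, 1, 0, 0, -14, 0, 0, 0, 1, 0, 0, -14, 0, 0, 0, 1, 0, 0, -14, 0, 0, 0, 1]'

```text
time: 8.23
eef_pos: [0.547, -0.2818, 0.1485]
tcp_rot: [0.888, 0.459, -0.001, -0.001]
contact_force: [-0.6, -0.7, -0.8]
opening: 0.078
finger_force: 53.3
```

```bash
python3 go.py 0.5486 -0.1352 0.15 -97.7
```

```text
shift cm [12.05 -8.36 -0.13] turn [-0.2  0.1 62.3] q6 1.46 k -97.7 now [ 0.547  -0.2818  0.1485] t 8.23 open 0.078
```

arm_command --series '[12, -8.4, 0, 0, 0, 62.3, 1, 12, -8.4, 0, 0, 0, 62.3, 1, 12, -8.4, 0, 0, 0, 62.3, 1, 12, -8.4, 0, 0, 0, 62.3, 1, 12, -8.4, 0, 0, 0, 62.3, 1, 12, -8.4, 0, 0, 0, 62.3, 1, 12, -8.4, 0, 0, 0, 62.3, 1, 12, -8.4, 0, 0, 0, 62.3, 1, 12, -8.4, 0, 0, 0, 62.3, 1, 12, -8.4, 0, 0, 0, 62.3, 1]'

```text
time: 9.07
eef_pos: [0.5473, -0.1352, 0.1472]
tcp_rot: [0.998, -0.068, -0.003, -0.001]
contact_force: [0.1, -0.1, -0.4]
opening: 0.079
finger_force: 53.4
```

arm_command --series '[0, 0, 4, 0, 0, 0, 1, 0, 0, 8, 0, 0, 0, 1, 0, 0, 9, 0, 0, 0, 1, 0, 0, 9, 0, 0, 0, 1, 0, 0, 9, 0, 0, 0, 1, 0, 0, 9, 0, 0, 0, 1]'

```text
time: 9.57
eef_pos: [0.5504, -0.1366, 0.0622]
tcp_rot: [0.998, -0.066, 0.001, 0.001]
contact_force: [-0.1, -0.9, -0.8]
opening: 0.078
finger_force: 53.4
```

```bash
python3 go.py 0.5486 -0.1352 0.0205 -97.7
```

```text
shift cm [-0.21 -0.12  4.17] turn [ 0.1 -0.2  0.1] q6 1.46 k -97.7 now [ 0.5504 -0.1366  0.0622] t 9.57 open 0.078
```

arm_command --series '[-0.2, -0.1, 2, 0, 0, 0, 1, -0.2, -0.1, 3.2, 0, 0, 0, 1, -0.2, -0.1, 3.8, 0, 0, 0, 1, -0.2, -0.1, 4.1, 0, 0, 0, 1, -0.2, -0.1, 4.2, 0, 0, 0, 1, -0.2, -0.1, 4.2, 0, 0, 0, 1]'

```text
time: 10.07
eef_pos: [0.5473, -0.1348, 0.02]
tcp_rot: [0.998, -0.066, -0.001, -0.0]
contact_force: [-3.9, 0.8, 4.6]
opening: 0.076
finger_force: 54.1
```

arm_command --series '[0, 0, 0, 0, 0, 0, 0.7, 0, 0, 0, 0, 0, 0, 0.7, 0, 0, 0, 0, 0, 0, 0.7, 0, 0, -3, 0, 0, 0, 0.7, 0, 0, -7, 0, 0, 0, 0.7, 0, 0, -11, 0, 0, 0, 0.5, 0, 0, -15, 0, 0, 0, 0.3, 0, 0, -15, 0, 0, 0, 0.1, 0, 0, -15, 0, 0, 0, 0.1]'

```text
time: 10.82
eef_pos: [0.5494, -0.1357, 0.1725]
tcp_rot: [0.998, -0.067, 0.004, 0.001]
contact_force: [0.9, 0.3, 0.0]
opening: 0.856
finger_force: 0.0
```

```bash
python3 go.py 0.5125 -0.3 0.2 -93
```

```text
shift cm [-1.45 16.79 -2.72] turn [ 0.2 -0.5 -4.7] q6 1.09 k -93.0 now [ 0.5494 -0.1357  0.1725] t 10.82 open 0.856
```

Now I move aside (−y) so the trays can be seen, and measure both again.

arm_command --series '[0, 18, -2, 0, 0, 0, 0.15, 0, 18, -2, 0, 0, 0, 0.15, 0, 18, -2, 0, 0, 0, 0.15, 0, 18, -2, 0, 0, 0, 0.15, 0, 18, -2, 0, 0, 0, 0.15, 0, 18, -2, 0, 0, 0, 0.15, 0, 18, -2, 0, 0, 0, 0.15]'

```text
time: 11.4
eef_pos: [0.5223, -0.3129, 0.1865]
tcp_rot: [0.998, -0.068, -0.001, -0.001]
contact_force: [0.2, 0.2, -1.1]
opening: 0.851
finger_force: 0.0
```

```bash
python3 - <<'E'
from plant import vision
from h import *
t=vision.read_camera("top");s=vision.read_camera("scene")
C=np.zeros((540,800,3),np.uint8);C[:,:400]=cv2.resize(t["color"][170:251,277:337],(400,540),interpolation=3);C[:400,400:]=cv2.resize(s["color"][190:280,260:350],(400,400),interpolation=3)
cv2.imwrite("pics/v4.png",C)
for n,uv,p in(("blue",(225,211),[.5365,.1148,.3]),("yellow",(307,212),[.545,-.121,-.13])):
    m=mask(t,n,uv,38);ms=mask(s,n,proj(s,[ray(t,uv,.015)])[0],32)
    for v in([(t,m)],[(s,ms)],[(t,m),(s,ms)]): x,e=fit(TRAY,v,p,0);print(n,x.round(4),np.degrees(x[2]).round(1),e.round(2))
E
python3 go.py .546 -.1207 .1 -97.7
```

```text
blue [0.5358 0.1152 0.2865] 16.4 0.71
blue [0.5419 0.1157 0.3297] 18.9 0.96
blue [0.5372 0.1148 0.2961] 17.0 1.0
yellow [ 0.5449 -0.1203 -0.1257] -7.2 0.4
yellow [ 0.5488 -0.121  -0.1036] -5.9 0.64
yellow [ 0.5459 -0.1209 -0.1195] -6.8 0.67
shift cm [ -0.2  -19.18   8.71] turn [-0.1  0.1  0.1] q6 1.49 k -97.7 now [ 0.5228 -0.3113  0.1867] t 11.5 open 0.85
```

View pics/v4.png

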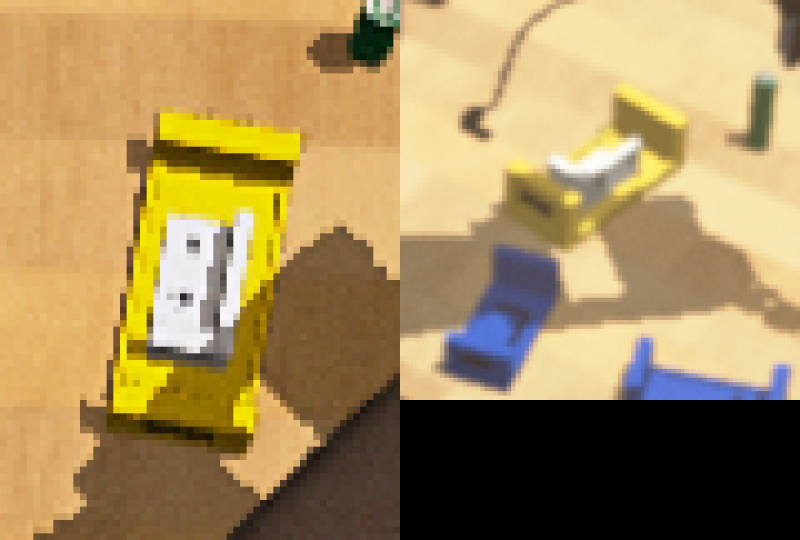

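Both brackets lie flat in their trays: the right one is at about (200,285) in the left crop, with its short wall at the near end. To stack squarely I refine the tray yaws from the straight long edges.

```bash
cat > yaw.py <<'E'
from h import *
def edges(c,m,x,y,a,z=.006):
    # long edges: boundary points of mask, rectified to the plane z, in the tray frame
    cs,_=cv2.findContours(m.astype(np.uint8),cv2.RETR_EXTERNAL,cv2.CHAIN_APPROX_NONE)
    P=np.array([ray(c,p,z)[:2] for p in max(cs,key=len)[:,0]])-[x,y]
    L=np.c_[P@[np.cos(a),np.sin(a)],P@[-np.sin(a),np.cos(a)]]
    out=[]
    for sg in(1,-1):
        q=L[(abs(L[:,0])<.045)&(sg*L[:,1]>.02)]
        k=np.polyfit(q[:,0],q[:,1],1); r=q[:,1]-np.polyval(k,q[:,0]); q=q[abs(r)<.003];k=np.polyfit(q[:,0],q[:,1],1)
        out.append((round(np.degrees(a+np.arctan(k[0])),2),round(k[1]*1000,1)))
    return out
if __name__=="__main__":
    t=dict(np.load("pics/top0.npz"));s=dict(np.load("pics/scene0.npz"))
    for n,uv,p in(("blue",(225,211),[.5365,.1150,.29]),("yellow",(307,212),[.5452,-.1207,-.13])):
        m=mask(t,n,uv,38);ms=mask(s,n,proj(s,[ray(t,uv,.015)])[0],32)
        print(n,edges(t,m,*p),edges(s,ms,*p))
E
python3 yaw.py
```

```text
blue [(np.float64(17.14), np.float64(30.1)), (np.float64(16.69), np.float64(-29.3))] [(np.float64(10.12), np.float64(33.3)), (np.float64(16.58), np.float64(-30.9))]
yellow [(np.float64(-7.96), np.float64(30.0)), (np.float64(-7.61), np.float64(-29.7))] [(np.float64(-22.21), np.float64(40.7)), (np.float64(-7.53), np.float64(-32.6))]
```

arm_command --series '[-0.2, -19.2, 3, 0, 0, 0, 0, -0.2, -19.2, 3, 0, 0, 0, 0, -0.2, -19.2, 3, 0, 0, 0, 0, -0.2, -19.2, 3, 0, 0, 0, 0, -0.2, -19.2, 6, 0, 0, 0, 0, -0.2, -19.2, 8, 0, 0, 0, 0, -0.2, -19.2, 8, 0, 0, 0, 0, -0.2, -19.2, 8, 0, 0, 0, 0, -0.2, -19.2, 8, 0, 0, 0, 0]'

```text
time: 12.25
eef_pos: [0.5475, -0.1224, 0.1095]
tcp_rot: [0.998, -0.066, 0.001, 0.0]
contact_force: [0.2, -0.0, 0.2]
opening: 0.996
finger_force: 0.0
```

```bash
python3 go.py .5455 -.1207 0 -97.4
```

```text
shift cm [-0.23 -0.15 10.95] turn [ 0.  -0.1 -0.2] q6 1.48 k -97.4 now [ 0.5475 -0.1224  0.1095] t 12.25 open 0.996
```

arm_command --series '[-0.2, -0.15, 4, 0, 0, 0, 0.1, -0.2, -0.15, 7, 0, 0, 0, 0.1, -0.2, -0.15, 9, 0, 0, 0, 0.1, -0.2, -0.15, 10, 0, 0, 0, 0.1, -0.2, -0.15, 10.5, 0, 0, 0, 0.1, -0.2, -0.15, 10.5, 0, 0, 0, 0.1, -0.2, -0.15, 10.5, 0, 0, 0, 0.1]'

```text
time: 12.83
eef_pos: [0.5465, -0.1218, 0.0051]
tcp_rot: [0.998, -0.067, 0.002, 0.001]
contact_force: [0.3, -0.1, 0.9]
opening: 0.9
finger_force: 0.0
```

```bash
python3 - <<'E'
from plant import vision
from h import *
t=vision.read_camera("top");s=vision.read_camera("scene")
C=np.zeros((500,800,3),np.uint8);C[:,:300]=cv2.resize(t["color"][170:251,277:337],(300,500),interpolation=3);C[:,300:]=cv2.resize(s["color"][195:265,268:338],(500,500),interpolation=3)
cv2.imwrite("pics/v5.png",C)
E
python3 go.py .5455 -.1207 0 -97.4
```

```text
shift cm [-0.12 -0.07  0.54] turn [ 0.1 -0.2 -0.3] q6 1.48 k -97.4 now [ 0.5466 -0.1216  0.0054] t 12.93 open 0.9
```

View pics/v5.png

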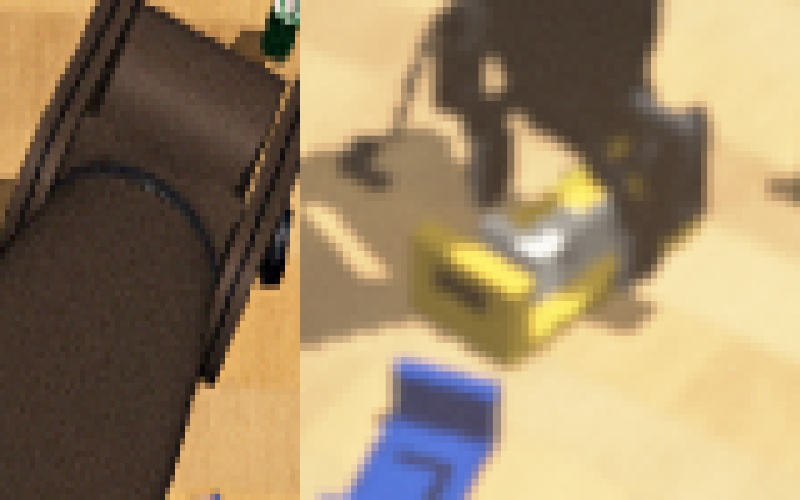

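The scene view shows the fingers straddling the yellow tray, with the right fingertip at about (645,275), still somewhat above the bench. I narrow the opening and go a bit lower, watching the force.

arm_command --series '[-0.1, -0.07, 0, 0, 0, 0, 0.2, -0.1, -0.07, 0.2, 0, 0, 0, 0.2, -0.1, -0.07, 0.4, 0, 0, 0, 0.2, -0.1, -0.07, 0.6, 0, 0, 0, 0.2, -0.1, -0.07, 0.7, 0, 0, 0, 0.2]'

```text
time: 13.35
eef_pos: [0.5438, -0.1198, -0.004]
tcp_rot: [0.998, -0.067, -0.0, -0.0]
contact_force: [0.0, -0.5, -1.2]
opening: 0.799
finger_force: 0.0
```

arm_command --series '[0, 0, 0, 0, 0, 0, 0.4, 0, 0, 0, 0, 0, 0, 0.4, 0, 0, 0, 0, 0, 0, 0.4, 0, 0, 0, 0, 0, 0, 0.4, 0, 0, 0, 0, 0, 0, 0.4, 0, 0, 0, 0, 0, 0, 0.4]' --force 70

```text
time: 13.85
eef_pos: [0.5443, -0.1202, -0.0034]
tcp_rot: [0.998, -0.067, 0.0, 0.0]
contact_force: [-0.8, 0.1, 3.9]
opening: 0.7
finger_force: 77.3
```

arm_command --series '[0, 0, -1.5, 0, 0, 0, 0.4, 0, 0, -3, 0, 0, 0, 0.4, 0, 0, -5, 0, 0, 0, 0.4, 0, 0, -8, 0, 0, 0, 0.4, 0, 0, -11, 0, 0, 0, 0.4, 0, 0, -14, 0, 0, 0, 0.4, 0, 0, -14, 0, 0, 0, 0.4, 0, 0, -14, 0, 0, 0, 0.4]'

```text
time: 14.52
eef_pos: [0.5448, -0.12, 0.1372]
tcp_rot: [0.998, -0.067, 0.001, 0.0]
contact_force: [0.1, 0.1, -3.6]
opening: 0.707
finger_force: 77.1
```

```bash
python3 go.py .536 .1148 0.13 -73.1
```

```text
shift cm [ -4.   -23.15   0.7 ] turn [  0.1  -0.2 -24.6] q6 1.49 k -73.1 now [ 0.5448 -0.12    0.1372] t 14.52 open 0.707
```

arm_command --series '[-4, -23.2, 0.5, 0, 0, -24.5, 0.4, -4, -23.2, 0.5, 0, 0, -24.5, 0.4, -4, -23.2, 0.5, 0, 0, -24.5, 0.4, -4, -23.2, 0.5, 0, 0, -24.5, 0.4, -4, -23.2, 0.5, 0, 0, -24.5, 0.4, -4, -23.2, 0.5, 0, 0, -24.5, 0.4, -4, -23.2, 0.5, 0, 0, -24.5, 0.4, -4, -23.2, 0.5, 0, 0, -24.5, 0.4, -4, -23.2, 0.5, 0, 0, -24.5, 0.4, -4, -23.2, 0.5, 0, 0, -24.5, 0.4]'

```text
time: 15.35
eef_pos: [0.5346, 0.1144, 0.1297]
tcp_rot: [0.989, 0.146, -0.001, -0.0]
contact_force: [1.2, 0.4, -3.3]
opening: 0.704
finger_force: 77.3
```

```bash
python3 go.py .5352 .1153 0.06 -73.1; python3 go.py .5352 .1153 0.042 -73.1
```

```text
shift cm [ 0.11 -0.06  6.97] turn [-0.   0.2 -0.1] q6 1.49 k -73.1 now [0.5346 0.1144 0.1297] t 15.35 open 0.704
shift cm [ 0.11 -0.06  8.77] turn [-0.   0.2 -0.1] q6 1.49 k -73.1 now [0.5346 0.1144 0.1297] t 15.35 open 0.704
```

arm_command --series '[0.1, -0.05, 3, 0, 0.2, 0, 0.4, 0.1, -0.05, 5.5, 0, 0.2, 0, 0.4, 0.1, -0.05, 7, 0, 0.2, 0, 0.4, 0.1, -0.05, 7, 0, 0.2, 0, 0.4, 0.1, -0.05, 7, 0, 0.2, 0, 0.4, 0.1, -0.05, 7, 0, 0.2, 0, 0.4]'

```text
time: 15.85
eef_pos: [0.5373, 0.1153, 0.0624]
tcp_rot: [0.989, 0.146, 0.003, -0.0]
contact_force: [-0.1, 0.5, -2.5]
opening: 0.702
finger_force: 77.4
```

```bash
python3 go.py .5352 .1153 0.043 -73.1
python3 - <<'E'
from plant import vision
from h import *
t=vision.read_camera("top");s=vision.read_camera("scene")
np.savez("pics/s5.npz",**s)
C=np.zeros((500,800,3),np.uint8);C[:,:300]=cv2.resize(t["color"][165:255,195:255],(300,500),interpolation=3);C[:,300:]=cv2.resize(s["color"][165:235,210:280],(500,500),interpolation=3)
cv2.imwrite("pics/v6.png",C)
E
```

```text
shift cm [-0.21 -0.06  1.94] turn [ 0.  -0.3 -0.1] q6 1.49 k -73.1 now [0.5373 0.1153 0.0624] t 15.85 open 0.702
```

View pics/v6.png

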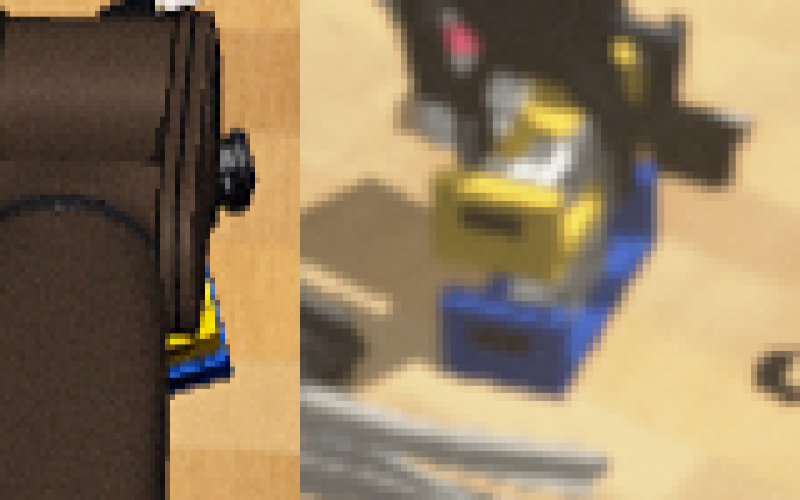

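The yellow tray hangs aligned about 2 cm above the blue one (near faces at (500,225) and (510,340)). I lower it.

arm_command --series '[-0.2, -0.05, 0.8, 0, -0.3, 0, 0.4, -0.2, -0.05, 1.4, 0, -0.3, 0, 0.4, -0.2, -0.05, 1.7, 0, -0.3, 0, 0.4, -0.2, -0.05, 1.9, 0, -0.3, 0, 0.4, -0.2, -0.05, 2.0, 0, -0.3, 0, 0.4, -0.2, -0.05, 2.0, 0, -0.3, 0, 0.4, -0.2, -0.05, 2.0, 0, -0.3, 0, 0.4]'

```text
time: 16.53
eef_pos: [0.5335, 0.116, 0.0426]
tcp_rot: [0.989, 0.147, -0.003, 0.0]
contact_force: [-6.8, -0.5, 7.9]
opening: 0.701
finger_force: 78.6
```

arm_command --series '[0.12, 0, -0.05, 0, 0.1, 0, 0.4, 0.12, 0, -0.05, 0, 0.1, 0, 0.4, 0.12, 0, -0.05, 0, 0.1, 0, 0.4]'

```text
time: 16.78
eef_pos: [0.5351, 0.1164, 0.0427]
tcp_rot: [0.989, 0.147, -0.001, 0.0]
contact_force: [-4.6, -0.9, 6.9]
opening: 0.701
finger_force: 78.4
```

arm_command --series '[0.12, 0, -0.05, 0, 0, 0, 0.15, 0.12, 0, -0.05, 0, 0, 0, 0.1, 0.12, 0, -0.05, 0, 0, 0, 0.1, 0.12, 0, -1, 0, 0, 0, 0.1, 0.12, 0, -4, 0, 0, 0, 0.1, 0.12, 0, -8, 0, 0, 0, 0.1, 0.12, 0, -12, 0, 0, 0, 0.2, 0.12, 0, -14, 0, 0, 0, 0.3, 0.12, 0, -14, 0, 0, 0, 0.4]'

```text
time: 17.53
eef_pos: [0.5406, 0.1169, 0.1898]
tcp_rot: [0.989, 0.147, 0.007, 0.001]
contact_force: [1.2, -0.1, 0.2]
opening: 0.6
finger_force: 0.0
```

```bash
python3 go.py .5125 -.448 .18 -92.6
```

```text
shift cm [-19.08  53.25   0.91] turn [ 0.1 -0.8 19.4] q6 0.9 k -92.6 now [0.5406 0.1169 0.1898] t 17.53 open 0.6
```

arm_command --series '[-9.5, 26.6, 0, 0, 0, 9.7, 0.5, -9.5, 26.6, 0, 0, 0, 9.7, 0.5, -9.5, 26.6, 0, 0, 0, 9.7, 0.5, -9.5, 26.6, 0, 0, 0, 9.7, 0.5, -9.5, 26.6, 0, 0, 0, 9.7, 0.5, -9.5, 26.6, 0, 0, 0, 9.7, 0.5, -9.5, 26.6, 0, 0, 0, 9.7, 0.5, -19.1, 53.2, 0, 0, 0, 19.4, 0.5, -19.1, 53.2, 0, 0, 0, 19.4, 0.5, -19.1, 53.2, 0, 0, 0, 19.4, 0.5]'

```text
time: 18.37
eef_pos: [0.5152, -0.2919, 0.181]
tcp_rot: [1.0, -0.023, -0.0, -0.0]
contact_force: [1.8, -0.5, 0.4]
opening: 0.497
finger_force: 0.0
```

```bash
python3 go.py .5125 -.448 .12 -92.6
```

```text
shift cm [ 0.46 15.61  6.08] turn [-0.   0.  -0.1] q6 0.9 k -92.6 now [ 0.5152 -0.2919  0.181 ] t 18.37 open 0.497
```

arm_command --series '[0.4, 15.6, 3, 0, 0, 0, 0.5, 0.4, 15.6, 6, 0, 0, 0, 0.5, 0.4, 15.6, 6, 0, 0, 0, 0.5, 0.4, 15.6, 6, 0, 0, 0, 0.5, 0.4, 15.6, 6, 0, 0, 0, 0.5, 0.4, 15.6, 6, 0, 0, 0, 0.5, 0.4, 15.6, 6, 0, 0, 0, 0.5]'

```text
time: 18.95
eef_pos: [0.5127, -0.4457, 0.1208]
tcp_rot: [1.0, -0.023, -0.001, -0.001]
contact_force: [0.4, 0.8, 0.6]
opening: 0.497
finger_force: 0.0
```

```bash
python3 - <<'E'
from plant import vision
from yaw import *
t=vision.read_camera("top");s=vision.read_camera("scene")
np.savez("pics/t6.npz",**t);np.savez("pics/s6.npz",**s)
c=proj(t,[[.536,.115,.06]])[0]; cs=proj(s,[[.54,.115,.06]])[0]
m=mask(t,"yellow",c,40);ms=mask(s,"yellow",cs,34)
for z in(.046,None):
  for v in([(t,m)],[(s,ms)],[(t,m),(s,ms)]): 
    if z is None and len(v)<2: continue
    x,e=fit(TRAY,v,[.536,.115,.29],z);print("yellow",x.round(4),np.degrees(x[2]).round(1),e.round(2))
print(edges(t,m,.536,.115,.29,.052))
x0,y0=(c-[30,45]).astype(int);x1,y1=(cs-[35,35]).astype(int)
C=np.zeros((560,800,3),np.uint8);C[:500,:330]=cv2.resize(t["color"][y0:y0+90,x0:x0+60],(330,500),interpolation=3);C[:460,340:]=cv2.resize(s["color"][y1:y1+75,x1:x1+75],(460,460),interpolation=3)
cv2.imwrite("pics/v7.png",C)
# handle: dark mask in top / scene
E
python3 go.py .5125 -.448 .012 -92.6
```

```text
yellow [0.5362 0.1186 0.2815] 16.1 0.74
yellow [0.5411 0.1188 0.3087] 17.7 0.89
yellow [0.5372 0.1182 0.288 ] 16.5 0.95
yellow [0.5372 0.1182 0.288  0.0461] 16.5 0.95
[(np.float64(16.92), np.float64(33.1)), (np.float64(16.86), np.float64(-26.6))]
shift cm [-0.12  0.28 11.07] turn [ 0.  -0.   0.1] q6 0.9 k -92.6 now [ 0.5137 -0.4452  0.1227] t 19.05 open 0.502
```

View pics/v7.png

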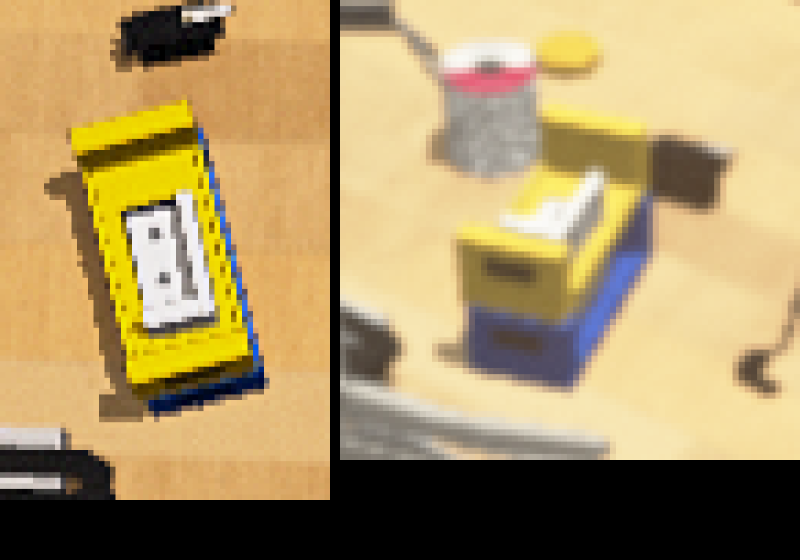

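The stack is formed and the tray lies flat (fitted underside z = 46 mm). The yellow tray looks about 3 mm off toward +y (blue strip showing on the right at (235,260)). I'll check whether blue moved and whether the offset is real.

Run:
```python
from yaw import *
for nm in("top0","t6"):
    t=dict(np.load(f"pics/{nm}.npz"))
    m=mask(t,"blue",(225,211),42)
    cs,_=cv2.findContours(m.astype(np.uint8),cv2.RETR_EXTERNAL,cv2.CHAIN_APPROX_NONE)
    a=.295;P=np.array([ray(t,p,.006)[:2] for p in max(cs,key=len)[:,0]])-[.5365,.115]
    L=np.c_[P@[np.cos(a),np.sin(a)],P@[-np.sin(a),np.cos(a)]]
    q=L[(L[:,0]>-.05)&(L[:,0]<.02)&(L[:,1]<-.02)];print(nm,"right edge",np.median(q[:,1])*1000, "min x",L[:,0].min()*1000)
s0=dict(np.load("pics/scene0.npz"));s6=dict(np.load("pics/s6.npz"))
for s in(s0,s6):
    m=mask(s,"blue",(245,204),36);h=sup(m); i=[k for k in range(48) if 0<=np.degrees(TH[k])<=150]; print(h[i].round(1))
```

```text
top0 right edge -29.48748433049919 min x -66.80959974812961
t6 right edge -28.924486816311063 min x -66.32825162598553
[259.4 282.2 301.1 314.9 323.6 328.8 329.1 323.9 313.  296.9 275.6 249.7
 219.4 185.6 149.3 111.6  72.   31.1 -10.3 -51.4 -91.7]
[259.4 282.2 301.1 314.9 323.6 328.8 329.1 323.9 313.  296.9 275.6 249.7
 219.4 185.6 149.  111.2  71.5  30.5 -11.  -52.  -92.2]
```

Blue has not moved, so the 3 mm offset is real. I go back, regrasp the yellow tray, lift it slightly and recentre it.

```bash
python3 go.py .5355 .117 .18 -73.1
```

```text
shift cm [ -0.26 -56.26  -5.76] turn [  0.   -0.  -19.4] q6 1.49 k -73.1 now [ 0.5137 -0.4452  0.1227] t 19.05 open 0.502
```

arm_command --series '[-0.1, -28, -7, 0, 0, -10, 0.1, -0.1, -28, -7, 0, 0, -10, 0.1, -0.1, -28, -7, 0, 0, -10, 0.1, -0.1, -28, -7, 0, 0, -10, 0.1, -0.1, -28, -7, 0, 0, -10, 0.1, -0.1, -28, -7, 0, 0, -10, 0.1, -0.1, -28, -7, 0, 0, -10, 0.1, -0.3, -56.3, -7, 0, 0, -19.4, 0.1, -0.3, -56.3, -7, 0, 0, -19.4, 0.1, -0.3, -56.3, -7, 0, 0, -19.4, 0.1]'

```text
time: 19.88
eef_pos: [0.529, -0.0384, 0.1938]
tcp_rot: [0.989, 0.148, 0.002, 0.001]
contact_force: [-0.3, -0.7, -0.6]
opening: 0.905
finger_force: 0.0
```

```bash
python3 go.py .5355 .117 .19 -73.1
```

```text
shift cm [  5.17 -14.66   0.37] turn [ 0.1 -0.2  0.1] q6 1.49 k -73.1 now [ 0.529  -0.0384  0.1938] t 19.88 open 0.905
```

arm_command --series '[5.2, -14.7, 0.4, 0, 0, 0, 0.1, 5.2, -14.7, 0.4, 0, 0, 0, 0.1, 5.2, -14.7, 0.4, 0, 0, 0, 0.1, 5.2, -14.7, 0.4, 0, 0, 0, 0.1, 5.2, -14.7, 4, 0, 0, 0, 0.1, 5.2, -14.7, 6, 0, 0, 0, 0.1, 5.2, -14.7, 6, 0, 0, 0, 0.1, 5.2, -14.7, 6, 0, 0, 0, 0.1]'

```text
time: 20.55
eef_pos: [0.5353, 0.1152, 0.1319]
tcp_rot: [0.989, 0.147, -0.001, -0.0]
contact_force: [-0.2, -0.6, 1.0]
opening: 0.904
finger_force: 0.0
```

```bash
python3 go.py .5355 .117 .0425 -73.1
```

```text
shift cm [ 0.08 -0.16  8.94] turn [-0.   0.1  0.1] q6 1.49 k -73.1 now [0.5353 0.1152 0.1319] t 20.55 open 0.904
```

arm_command --series '[0.08, -0.16, 4, 0, 0, 0, 0.1, 0.08, -0.16, 7, 0, 0, 0, 0.1, 0.08, -0.16, 8.5, 0, 0, 0, 0.1, 0.08, -0.16, 8.9, 0, 0, 0, 0.1, 0.08, -0.16, 8.9, 0, 0, 0, 0.1, 0.08, -0.16, 8.9, 0, 0, 0, 0.1]'

```text
time: 21.05
eef_pos: [0.5387, 0.1159, 0.0454]
tcp_rot: [0.989, 0.146, 0.002, 0.0]
contact_force: [-0.2, -0.3, -0.0]
opening: 0.899
finger_force: 0.0
```

arm_command --series '[0, 0, 0, 0, 0, 0, 0.4, 0, 0, 0, 0, 0, 0, 0.4, 0, 0, 0, 0, 0, 0, 0.4, 0, 0, 0, 0, 0, 0, 0.4, 0, 0, 0, 0, 0, 0, 0.4, 0, 0, -0.4, 0, 0, 0, 0.4, 0, 0, -0.8, 0, 0, 0, 0.4, 0, 0, -0.8, 0, 0, 0, 0.4, 0, 0, -0.8, 0, 0, 0, 0.4]' --force 70

```text
time: 21.8
eef_pos: [0.5367, 0.1159, 0.051]
tcp_rot: [0.989, 0.146, 0.0, 0.0]
contact_force: [-0.4, -0.4, -2.4]
opening: 0.7
finger_force: 76.0
```

Run:
```python
from plant import vision,telemetry
from h import *
s=vision.read_camera("scene");st=telemetry.get_state();z=st["eef_pos"]
z0=dict(np.load("pics/s6.npz"))
print(z.round(4),st["contact_force"].round(1))
# near end block: compare yellow support on visible lower-left side with model
for c,zz in((z0,.046),(s,.046+.0078)):
    m=mask(c,"yellow",proj(c,[[.54,.115,.06]])[0],34);h=sup(m)
    best=None
    i=[k for k in range(48) if 60<=np.degrees(TH[k])<=200]
    f=lambda p:((proj(c,place(TRAY,p[0],p[1],zz,.295))@N.T).max(0)-h)[i]
    r=least_squares(f,[.54,.118],x_scale=.01,loss="soft_l1");print(r.x.round(4),np.sqrt(np.mean(r.fun**2)).round(2))
```

```text
[0.5365 0.1159 0.0506] [-0.4  0.1 -4.2]
[0.5455 0.1199] 0.34
[0.5375 0.116 ] 0.47
```

arm_command --series '[-0.15, 0.15, 0, 0, 0, 0, 0.4, -0.15, 0.15, 0, 0, 0, 0, 0.4, -0.15, 0.15, 0.4, 0, 0, 0, 0.4, -0.15, 0.15, 0.7, 0, 0, 0, 0.4, -0.15, 0.15, 0.8, 0, 0, 0, 0.4, -0.15, 0.15, 0.8, 0, 0, 0, 0.4, -0.15, 0.15, 0.8, 0, 0, 0, 0.4]'

```text
time: 22.43
eef_pos: [0.5361, 0.1139, 0.0463]
tcp_rot: [0.989, 0.147, -0.001, 0.0]
contact_force: [-9.8, -1.0, 18.3]
opening: 0.7
finger_force: 78.2
```

arm_command --series '[0, 0, -0.1, 0, 0, 0, 0.4, 0, 0, -0.12, 0, 0, 0, 0.4, 0, 0, -0.12, 0, 0, 0, 0.4]'

```text
time: 22.68
eef_pos: [0.5361, 0.114, 0.0463]
tcp_rot: [0.989, 0.147, -0.001, 0.0]
contact_force: [-6.5, -1.4, 12.0]
opening: 0.701
finger_force: 77.5
```

arm_command --series '[0, 0, 0, 0, 0, 0, 0.25, 0, 0, 0, 0, 0, 0, 0.15, 0, 0, 0, 0, 0, 0, 0.1, 0, 0, -1, 0, 0, 0, 0.1, 0, 0, -4, 0, 0, 0, 0.1, 0, 0, -8, 0, 0, 0, 0.1, 0, 0, -12, 0, 0, 0, 0.2, 0, 0, -14, 0, 0, 0, 0.3, 0, 0, -14, 0, 0, 0, 0.4, 0, 0, -14, 0, 0, 0, 0.5]'

```text
time: 23.52
eef_pos: [0.5368, 0.1141, 0.1863]
tcp_rot: [0.989, 0.146, 0.002, 0.0]
contact_force: [0.2, -1.0, -0.9]
opening: 0.502
finger_force: 0.0
```

```bash
python3 go.py .5125 -.448 .18 -92.6
```

```text
shift cm [-18.62  53.09   0.61] turn [ 0.  -0.2 19.4] q6 0.9 k -92.6 now [0.5368 0.1141 0.1863] t 23.52 open 0.502
```

arm_command --series '[-18.6, 53.1, 0.6, 0, 0, 19.4, 0.5, -18.6, 53.1, 0.6, 0, 0, 19.4, 0.5, -18.6, 53.1, 0.6, 0, 0, 19.4, 0.5, -18.6, 53.1, 0.6, 0, 0, 19.4, 0.5, -18.6, 53.1, 0.6, 0, 0, 19.4, 0.5, -18.6, 53.1, 0.6, 0, 0, 19.4, 0.5, -18.6, 53.1, 0.6, 0, 0, 19.4, 0.5, -18.6, 53.1, 0.6, 0, 0, 19.4, 0.5, -18.6, 53.1, 0.6, 0, 0, 19.4, 0.5, -18.6, 53.1, 0.6, 0, 0, 19.4, 0.5]'

```text
time: 24.35
eef_pos: [0.5162, -0.3033, 0.1767]
tcp_rot: [1.0, -0.022, -0.002, -0.002]
contact_force: [1.2, -0.7, 1.0]
opening: 0.5
finger_force: 0.0
```

```bash
python3 go.py .5125 -.448 .12 -92.6
```

```text
shift cm [ 0.3  14.49  5.63] turn [-0.2  0.2  0. ] q6 0.9 k -92.6 now [ 0.5162 -0.3033  0.1767] t 24.35 open 0.5
```

arm_command --series '[0.3, 14.5, 3, 0, 0, 0, 0.5, 0.3, 14.5, 5.6, 0, 0, 0, 0.5, 0.3, 14.5, 5.6, 0, 0, 0, 0.5, 0.3, 14.5, 5.6, 0, 0, 0, 0.5, 0.3, 14.5, 5.6, 0, 0, 0, 0.5, 0.3, 14.5, 5.6, 0, 0, 0, 0.5, 0.3, 14.5, 5.6, 0, 0, 0, 0.5]'

```text
time: 24.93
eef_pos: [0.5138, -0.4459, 0.1217]
tcp_rot: [1.0, -0.022, -0.001, -0.002]
contact_force: [0.5, 0.4, -0.1]
opening: 0.501
finger_force: 0.0
```

```bash
cat > st.py <<'E'
from plant import vision
from yaw import *
t=vision.read_camera("top");s=vision.read_camera("scene")
c=proj(t,[[.536,.115,.06]])[0]; cs=proj(s,[[.54,.115,.06]])[0]
m=mask(t,"yellow",c,40);ms=mask(s,"yellow",cs,34)
for v in([(t,m)],[(s,ms)],[(t,m),(s,ms)]): 
    x,e=fit(TRAY,v,[.536,.115,.29],.046);print("yellow",x.round(4),np.degrees(x[2]).round(1),e.round(2))
print(edges(t,m,.536,.115,.29,.052))
E
python3 st.py
python3 go.py .5125 -.448 .012 -92.6
```

```text
yellow [0.5337 0.1145 0.2899] 16.6 0.31
yellow [0.5384 0.1149 0.295 ] 16.9 0.65
yellow [0.5347 0.1142 0.2893] 16.6 0.67
[(np.float64(16.63), np.float64(30.3)), (np.float64(16.84), np.float64(-29.3))]
shift cm [-0.22  0.24 11.17] turn [-0.   0.   0.1] q6 0.9 k -92.6 now [ 0.5148 -0.4458  0.1237] t 25.03 open 0.495
```

The yellow tray is now within about 0.5 mm laterally and about 2 mm along, at the same yaw. Now the cover.

arm_command --series '[-0.25, 0.2, 4, 0, 0, 0, 0.5, -0.25, 0.2, 8, 0, 0, 0, 0.5, -0.25, 0.2, 10, 0, 0, 0, 0.5, -0.25, 0.2, 11, 0, 0, 0, 0.5, -0.25, 0.2, 11, 0, 0, 0, 0.5, -0.25, 0.2, 11, 0, 0, 0, 0.5]'

```text
time: 25.53
eef_pos: [0.5128, -0.4489, 0.0149]
tcp_rot: [1.0, -0.022, 0.001, 0.001]
contact_force: [-0.0, 0.6, 0.6]
opening: 0.501
finger_force: 0.0
```

arm_command --series '[0, 0, 0, 0, 0, 0, 1, 0, 0, 0, 0, 0, 0, 1, 0, 0, 0, 0, 0, 0, 1, 0, 0, 0, 0, 0, 0, 1, 0, 0, 0, 0, 0, 0, 1, 0, 0, 0, 0, 0, 0, 1]' --force 60

```text
time: 26.03
eef_pos: [0.5133, -0.4507, 0.0167]
tcp_rot: [1.0, -0.022, 0.002, 0.002]
contact_force: [0.5, 0.0, 5.5]
opening: 0.143
finger_force: 62.0
```

arm_command --series '[0, 0, -4, 0, 0, 0, 1, 0, 0, -8, 0, 0, 0, 1, 0, 0, -12, 0, 0, 0, 1, 0, 0, -16, 0, 0, 0, 1, 0, 0, -19, 0, 0, 0, 1, 0, 0, -19, 0, 0, 0, 1, 0, 0, -19, 0, 0, 0, 1]'

```text
time: 26.62
eef_pos: [0.5127, -0.4502, 0.2073]
tcp_rot: [1.0, -0.022, 0.002, 0.002]
contact_force: [-0.2, 0.6, -1.2]
opening: 0.143
finger_force: 61.0
```

```bash
python3 go.py .5349 .1148 .2 -73.2
```

```text
shift cm [ -0.31 -56.54   0.46] turn [  0.3  -0.2 -19.4] q6 1.49 k -73.2 now [ 0.5127 -0.4502  0.2073] t 26.62 open 0.143
```

arm_command --series '[-0.2, -28, 0, 0, 0, -10, 1, -0.2, -28, 0, 0, 0, -10, 1, -0.2, -28, 0, 0, 0, -10, 1, -0.2, -28, 0, 0, 0, -10, 1, -0.2, -28, 0, 0, 0, -10, 1, -0.2, -28, 0, 0, 0, -10, 1, -0.2, -28, 0, 0, 0, -10, 1, -0.2, -56.5, 0, 0, 0, -19.4, 1, -0.2, -56.5, 0, 0, 0, -19.4, 1, -0.2, -56.5, 0, 0, 0, -19.4, 1]'

```text
time: 27.45
eef_pos: [0.526, -0.0422, 0.2009]
tcp_rot: [0.989, 0.147, -0.002, -0.001]
contact_force: [0.3, 0.7, -1.3]
opening: 0.143
finger_force: 61.0
```

```bash
python3 go.py .5361 .1145 .2 -73.2
```

```text
shift cm [  5.52 -14.7    0.1 ] turn [-0.1  0.2  0.1] q6 1.49 k -73.2 now [ 0.526  -0.0422  0.2009] t 27.45 open 0.143
```

arm_command --series '[5.5, -14.7, 0, 0, 0, 0, 1, 5.5, -14.7, 0, 0, 0, 0, 1, 5.5, -14.7, 0, 0, 0, 0, 1, 5.5, -14.7, 0, 0, 0, 0, 1, 5.5, -14.7, 3, 0, 0, 0, 1, 5.5, -14.7, 6, 0, 0, 0, 1, 5.5, -14.7, 6.5, 0, 0, 0, 1, 5.5, -14.7, 6.5, 0, 0, 0, 1, 5.5, -14.7, 6.5, 0, 0, 0, 1]'

```text
time: 28.2
eef_pos: [0.5374, 0.1119, 0.1379]
tcp_rot: [0.989, 0.146, -0.001, -0.0]
contact_force: [0.3, -0.8, -0.3]
opening: 0.144
finger_force: 60.9
```

```bash
python3 go.py .5361 .1145 .109 -73.2;  python3 - <<'E'
from plant import vision
from h import *
t=vision.read_camera("top");s=vision.read_camera("scene")
C=np.zeros((500,800,3),np.uint8);C[:,:300]=cv2.resize(t["color"][165:255,195:255],(300,500),interpolation=3);C[:,300:]=cv2.resize(s["color"][150:230,205:285],(500,500),interpolation=3)
cv2.imwrite("pics/v8.png",C)
E
```

```text
shift cm [-0.04 -0.29  2.89] turn [-0.   0.1  0. ] q6 1.49 k -73.2 now [0.5374 0.1119 0.1379] t 28.2 open 0.144
```

View pics/v8.png

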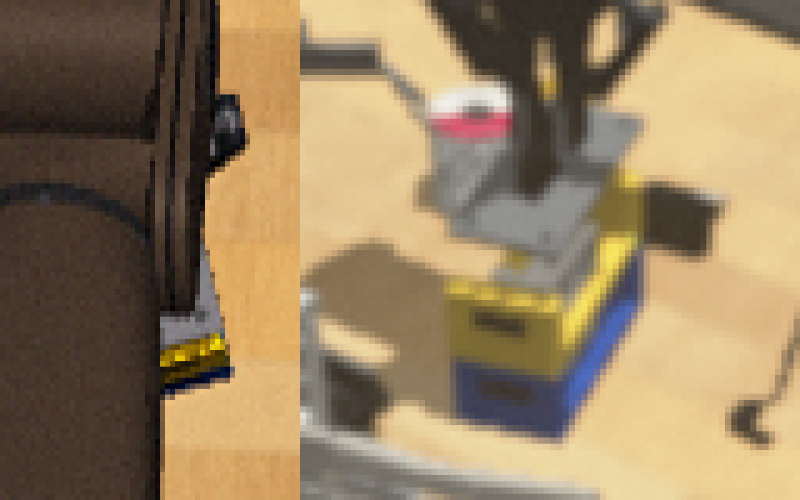

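The stack is square (edges at (450,290)–(455,410)), and the cover hangs just above it, aligned. I lower it.

arm_command --series '[-0.05, -0.25, 1.2, 0, 0, 0, 1, -0.05, -0.25, 2.2, 0, 0, 0, 1, -0.05, -0.25, 2.6, 0, 0, 0, 1, -0.05, -0.25, 2.8, 0, 0, 0, 1, -0.05, -0.25, 2.85, 0, 0, 0, 1, -0.05, -0.25, 2.9, 0, 0, 0, 1, -0.05, -0.25, 2.9, 0, 0, 0, 1]'

```text
time: 28.88
eef_pos: [0.537, 0.1145, 0.1098]
tcp_rot: [0.989, 0.146, 0.0, 0.0]
contact_force: [0.2, -0.2, -0.6]
opening: 0.144
finger_force: 60.9
```

arm_command --series '[-0.08, 0, 0.08, 0, 0, 0, 1, -0.08, 0, 0.15, 0, 0, 0, 1, -0.08, 0, 0.15, 0, 0, 0, 1]'

```text
time: 29.13
eef_pos: [0.5362, 0.1142, 0.1087]
tcp_rot: [0.989, 0.146, 0.0, 0.0]
contact_force: [-1.5, 0.3, 0.8]
opening: 0.146
finger_force: 61.2
```

Contact at the expected 0.1087. I release.

arm_command --series '[0, 0, 0, 0, 0, 0, 0.7, 0, 0, 0, 0, 0, 0, 0.6, 0, 0, 0, 0, 0, 0, 0.6, 0, 0, -2, 0, 0, 0, 0.6, 0, 0, -5, 0, 0, 0, 0.6, 0, 0, -9, 0, 0, 0, 0.6, 0, 0, -10, 0, 0, 0, 0.6, 0, 0, -10, 0, 0, 0, 0.6]'

```text
time: 29.8
eef_pos: [0.5388, 0.1144, 0.2132]
tcp_rot: [0.989, 0.146, 0.005, 0.001]
contact_force: [0.4, -0.2, 0.4]
opening: 0.403
finger_force: 0.0
```

arm_command --series '[0, 25, 0, 0, 0, 0, 0.6, 0, 25, 0, 0, 0, 0, 0.6, 0, 25, 0, 0, 0, 0, 0.6, 0, 25, 0, 0, 0, 0, 0.6, 0, 25, 0, 0, 0, 0, 0.6, 0, 25, 0, 0, 0, 0, 0.6, 0, 25, 0, 0, 0, 0, 0.6, 0, 25, 0, 0, 0, 0, 0.6]'

```text
time: 30.47
eef_pos: [0.6077, -0.1269, 0.2054]
tcp_rot: [0.989, 0.145, -0.002, -0.001]
contact_force: [-0.1, -0.2, -0.1]
opening: 0.401
finger_force: 0.0
```

Run:
```python
from plant import vision
from yaw import *
t=vision.read_camera("top");s=vision.read_camera("scene")
c=proj(t,[[.536,.115,.095]])[0]; cs=proj(s,[[.54,.115,.095]])[0]
m=mask(t,"grey",c,32);ms=mask(s,"grey",cs,24)
for v in([(t,m)],[(s,ms)]):
    x,e=fit(COVER,v,[.536,.115,.29],.092);print("cover",x.round(4),np.degrees(x[2]).round(1),e.round(2))
C=np.zeros((500,800,3),np.uint8);C[:,:300]=cv2.resize(t["color"][165:255,195:255],(300,500),interpolation=3);C[:,300:]=cv2.resize(s["color"][150:230,205:285],(500,500),interpolation=3)
cv2.imwrite("pics/v9.png",C)
```

```text
cover [0.5344 0.1159 0.2745] 15.7 1.47
cover [0.5418 0.123  0.3958] 22.7 3.99
```

View pics/v9.png

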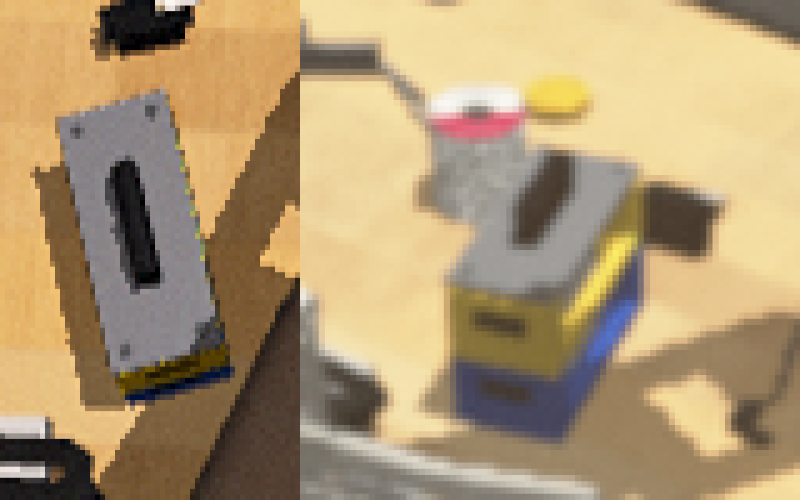

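The cover lies square on the stack, handle up (bar at (545,200)), with the edges flush. The arm is clear, so I hand in.

```bash
python3 -c "
from plant import ctrl
print(ctrl.sign_off())"
```

```text
the job is handed in; nothing more can be done
None
```

The bracket kit is assembled and handed in at about 31 s: the left-hand bracket is in the blue tray, the right-hand bracket is in the yellow tray stacked on it (about 2 mm off along its length), and the grey cover is on top, handle up; the servo, reel and cell were not touched.

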